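Emboss a bookmark blank in the desk press

ROBOT

A 6-joint arm with a two-finger parallel gripper is mounted at the origin on the work surface. World frame = base frame: x ahead of the robot, y to its left, z up, the work surface at z = 0. Lengths are in m, angles in rad, forces in N, time in s.
With the tool pointing down it reaches from about 0.3 to 1 m from the base axis. Payload 5.1 kg.
Tool frame: the origin (TCP) lies on the centre line of the jaws, within the pads' length; the fingertips stand env.tcp_to_tips ahead of it and the grasp point (between the pads) lies 8 mm behind it (env.tcp_to_tips is the distance from the TCP to the fingertips, in m); z points along the fingers, y is the line along which they close (so a half turn about z gives the same grasp; the last joint's range is limited). The gripper opens to 95 mm and grips with 3 to 60 N. Pads are 20 mm wide; open, the fingers measure 119 mm over their backs; the gripper's body (75 mm by 180 mm) begins 59 mm behind the grasp point.
Start: joints at [-1.422, 0.124, 1.65, -0, 1.367, -0.083], TCP at [0.149, -0.633, 0.191] pointing down, gripper open.
Joint ranges: [-2.61, 2.61], [-1.02, 2.33], [0.03, 2.71], [-1.35, 4.49], [0.32, 2.68], [-2.91, 2.91]. Speed limits (rad/s): [2.57, 2.57, 3.14, 3.14, 3.14, 3.14].

INTERFACE

Orientations are given as a rotation vector (axis times angle).
In Python, from cell import state, viewer, env gives the robot as it stands.
- The arm moves only by the shell command python3 -m jog 'ROWS' [OPENING] [FORCE]. ROWS is JSON, a list of rows, each a list of 6 numbers: the shift along the tool's x, y, z in m, then the turn, a rotation vector about the tool's x, y, z in rad. A call has 1 to 10 rows; each row is the pose to reach, as a shift and turn from the pose commanded when the call began, along the tool's axes at that moment; what a row does not reach only later rows make up. A row lasts 1/8 s, in which the tool goes at most 62.5 mm and 10.7 degrees, less where a joint would pass 70% of its speed; a pose out of reach is approached as far as the arm can. A call with a gripper value outside its range is refused whole. OPENING is the opening, from 0 (shut) to 1 (fully open), set as the call begins (- or left out, the last holds). The fingers move at their own pace and stop on an object; FORCE is the grip in N (left out, the last holds). Time passes only in rows, so rows that repeat a pose let the fingers close. It gives the time, the measured TCP pose, the force, the opening and the grip force at its end, in the units of the state.
- state(): the state, without advancing time (a new reading comes with each control period).
- viewer.get_image(name): name is "scene" or "top" or "wrist"; returns the picture (480x640x3 uint8, red, green, blue); there is no depth.
- viewer.calibration(name): a dict with "fx", "fy", "cx", "cy" (pixels), "extrinsics" (4x4, takes a point from camera to world coordinates); the wrist camera has in their place "mount" (4x4, takes a point from camera to tool coordinates, whose origin is the TCP and whose axes are the flange's). Camera axes: x right, y down, z forward; pixel columns grow to the right and rows downward; lengths in m; the calibration is good to about 2 mm. A picture is of the moment at which its call begins: read the wrist's pose just before it. calibration takes no time and is no camera call.
- env.sign_off(): hands the job in; it is judged then, once.
The state is a dict: "time": time; "q": joint angles; "joint_vel": joint speeds; "joint_efforts": joint torques, N m; "tool_pos": TCP position; "tool_rot": TCP orientation; "wrist_force": force on the tool from outside, world axes, zero at the start; "wrist_torque": the same for the moment, N m; "gripper_width": opening from 0.0 (shut) to 1.0 (fully open); "finger_force": force on a finger pad.
Only numpy, scipy, OpenCV 4.12 (cv2) and the standard library are available. Lean on these libraries where they do the work, as an engineer would, in place of code of your own. Each camera call takes 0.05 s, during which the arm holds its last target. There are 200 camera calls.

TASK

An aluminium bookmark blank lies part way into the desk embossing press: push it gently along its channel until its front end is fully home against the back stop. Then press the plunger down through its soft first stop to the firm second stop, hold it there for about a second without straining it, and let it come all the way up again. Leave the blank home in the press and the other things on the desk where they are.

Things in the scene. Friction and masses are not known exactly. Their poses are not given: they have to be found in the camera images.
- press: Dark steel C-frame embossing press, fixed to the desk. Origin: on the desk, straight below the plunger axis; x from the open front (where the blank goes in, roughly towards the robot) to the column at the back; z up. Base x -90 to 100, y +-50, 22 high. Head x -30 to 100, y +-28, z 90 to 135 mm. Column from x = 48. A brass die, 24 mm wide, hangs under the head on the plunger axis.
- blank: The blank: plain aluminium bar 140 x 30 x 4 mm, 45 g, in the bed's channel, 15 to 40 mm short of home. Origin: centre of its underside; x along it, front end (to the back stop) at +70, rear end at -70 mm. The rear end juts out beyond bed and base, only the desk 40 mm below it: push it there with shut fingers reaching below its underside. It stays where left. Over 25 N of push is not gentle.
- stop (a point): Foot of the back stop's face, a 16 mm high steel block closing the channel: press frame x = 30, y = 0, z = 40 mm. The steel bed on the base has its top at z = 40 mm, x -100 to 42 mm; its channel, 33 mm wide, runs along x between rails 5 mm high, x -87 to 30 mm.
- home (a point): Where the blank's origin lies when the blank is home (front end touching the back stop): press frame x = -40, y = 0, z = 40 mm. Axes as the press.
- cap_top (a point): Centre of the flat top of the plunger's round black cap (52 mm wide, flat part 44 mm), 180 mm above the desk when up; moves with the plunger. The second stop is properly reached with 16 to 25 N on the cap: keep it there while holding. Over 30 N strains the press, and so does running into the stop fast: about 10 mm/s is gentle.
- plunger (a joint): Depth pressed, m: 0 up, grows downward, springs back. Force on the cap: soft travel, 2 to 4 N, for 6 to 20 mm until the die meets the blank (first stop; its depth is set inside, differs each time, is not measured); a step of about 3.5 N; 4 mm of stiffer travel, 1.6 N per mm, up to 12.5 to 14 N; then the firm second stop: hardly any more travel, force climbs steeply. End of range 0.030.
- spare: A second, identical blank (140 x 30 x 4 mm) lying on the desk on the press's +y side; not needed. Origin: centre of its underside, x along its length.
- eraser: White eraser 45 x 20 x 12 mm lying on the desk on the press's -y side. Origin: centre of its underside. Leave alone.
- punch: Steel two-hole punch, 115 x 100 mm, 75 mm high, at the robot's left. Origin: centre of its underside. Leave alone.
- bamboo_box: Round lidded bamboo box, 94 mm across, 92 mm high, at the robot's right. Origin: centre of its underside. Leave alone.
- tumbler: Glass tumbler 76 mm across, 95 mm high, with pencils up to 175 mm high, at the robot's right. Origin: centre of its underside. Leave alone.
Things that resemble listed ones, but are neither listed nor needed, are in the scene too. Leave any brown or pink look-alike of the blank alone.

How it is judged:
On the way, in this order (a step that is already met when the one before it is completed fails the run):
1. the blank is fully home against the back stop (x of blank in the frame of press above -0.0422 m and distance between blank and home below 0.005 m), for 0.2 s.
2. with the blank home, the plunger is pressed to its firm second stop and held (all of step 1 and contact force between press and blank above 10 N), for 0.4 s.
At the end, for the whole second after the job is handed in: The blank lies in the channel with its front end within 2 mm of the back stop, at rest; the plunger is up again (within 2 mm) and the die clear of the blank (all of step 1 and value of joint plunger below 0.002 m and contact force between press and blank below 0.5 N and linear speed of blank below 0.01 m/s); the robot touches nothing.
It fails at once if the press is strained: more than 27 N between die and blank (about 30 N on the cap) (contact force between press and blank above 27 N).
It fails at once if the blank is shoved with more than 25 N by the fingers (contact force between the fingers and blank above 25 N).
It fails at once if the die is pressed on the blank while it is not home (contact force between press and blank above 3 N and not (x of blank in the frame of press above -0.0422 m and distance between blank and home below 0.005 m)).
It fails at once if another thing on the desk is moved by more than 10 mm (distance of any of spare, eraser, punch, bamboo_box, tumbler from where it was at the start of the episode above 0.01 m).
It also fails if it takes over 51 s, if anything falls off the work surface, if the arm or the gripper's body presses on something with over 40 N, if the wrist force passes 120 N, or if a joint passes its speed limit or range.

## Working session

There is one attempt and no reset: what is moved stays moved. The work goes in short steps, Python scripts to look and compute and a shell command to move; the robot and the scene stay as the last step left them, time stands still between calls to the robot, and variables do not carry over. Pictures are saved under pics/ and viewed, at most 10 in all, crops included, and the job is handed in when it is done.

```bash
mkdir -p pics; ls; python3 - <<'E'
from cell import state, viewer, env
import cv2, numpy as np
s=state(); print(s['time'],s['tool_pos'],s['tool_rot'],s['wrist_force'],env.tcp_to_tips)
for n in("scene","top"):
    im=viewer.get_image(n); cv2.imwrite(f"pics/{n}0.png",im[:,:,::-1]); c=viewer.calibration(n); print(n,c['fx'],c['cx'],c['cy'],np.round(c['extrinsics'],3).tolist())
print(viewer.calibration("wrist"))
E
```

```text
pics
0.0 [ 0.14914442 -0.63193616  0.1897146 ] [-3.11846691e+00 -3.63013660e-01  1.90754730e-04] [ 0.39902666 -0.54586394 -0.30166732] 0.011
scene 553.3876308163833 319.88081625675323 240.75933520114168 [[-0.27, 0.749, -0.605, 1.211], [0.963, 0.202, -0.179, 0.218], [-0.012, -0.631, -0.775, 0.997], [0.0, 0.0, 0.0, 1.0]]
top 511.7989207599055 315.8817734663295 238.8044313077079 [[-0.005, -0.997, 0.08, 0.421], [-1.0, 0.004, -0.01, 0.017], [0.009, -0.08, -0.997, 1.281], [0.0, 0.0, 0.0, 1.0]]
{'fx': 377.01346593048584, 'fy': 377.01346593048584, 'cx': 319.19298803638344, 'cy': 237.4671739212013, 'mount': array([[ 3.05123144e-04, -9.56515916e-01, -2.91679978e-01,
         8.16292472e-02],
       [ 9.99999648e-01,  5.19672972e-04, -6.58092589e-04,
         3.73807643e-04],
       [ 7.81054236e-04, -2.91679675e-01,  9.56515738e-01,
        -1.94129439e-01],
       [ 0.00000000e+00,  0.00000000e+00,  0.00000000e+00,
         1.00000000e+00]])}
```

View pics/scene0.png

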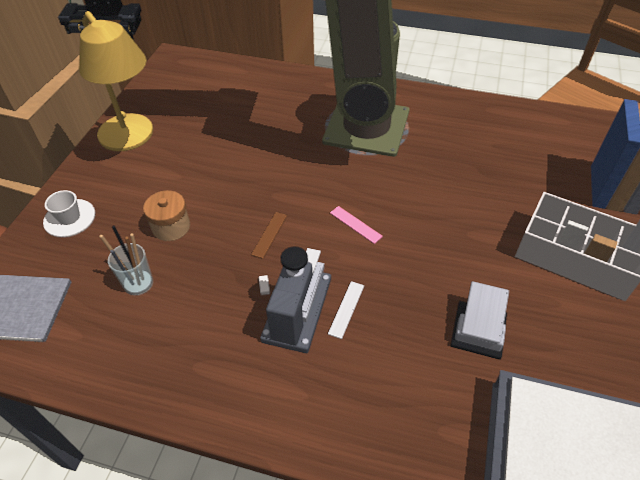

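View pics/top0.png

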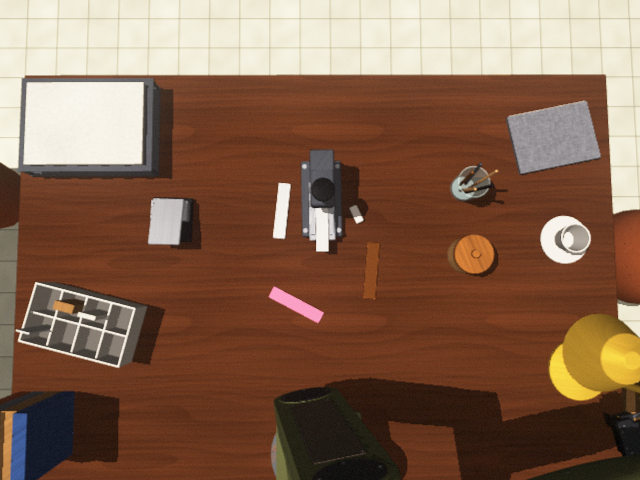

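Scene view: the blank lies in the press, its rear at top (322,250) and scene (314,252). Four things could be taken for it:
- the spare at top (282,210)
- the brown bar at (371,270)
- the pink bar at (296,304)
- the eraser at (356,214)

I choose the bar under the press head. Next is a close crop of it from both cameras.

```bash
python3 - <<'E'
import cv2, numpy as np
a=cv2.imread("pics/top0.png")[140:260,270:375]; b=cv2.imread("pics/scene0.png")[235:355,250:355]
f=lambda i:cv2.resize(i,(0,0),fx=3.8,fy=3.8,interpolation=cv2.INTER_CUBIC)
cv2.imwrite("pics/crop0.png",np.hstack([f(a),f(b)])); print(f(a).shape)
E
```

```text
(456, 399, 3)
```

View pics/crop0.png

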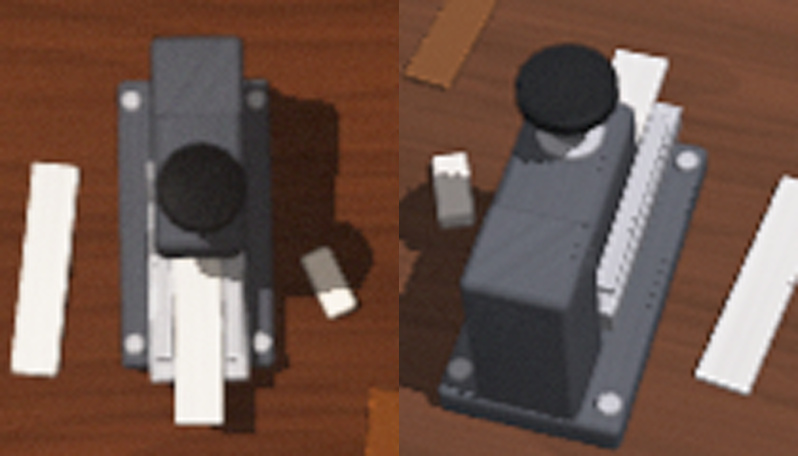

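The crop shows the blank in the channel (top view, rear corners at about (316.3,251.6) and (328.9,251.6)) with the cap centred at (323,189). The spare lies apart on the left. It is plainly the bar under the die.

```bash
cat > h.py <<'E'
import numpy as np, cv2
from scipy.spatial.transform import Rotation as R
from cell import state, viewer, env
def ray(c,uv,E=None):
    E=c['extrinsics'] if E is None else E
    d=E[:3,:3]@[(uv[0]-c['cx'])/c['fx'],(uv[1]-c['cy'])/c['fy'],1]
    return E[:3,3],d/np.linalg.norm(d)
def tri(*rays):
    A=sum(np.eye(3)-np.outer(d,d) for o,d in rays); b=sum((np.eye(3)-np.outer(d,d))@o for o,d in rays)
    p=np.linalg.solve(A,b); return p,max(np.linalg.norm(np.cross(p-o,d)) for o,d in rays)
def atz(r,z): return r[0]+r[1]*(z-r[0][2])/r[1][2]
def wristE(s,c):
    T=np.eye(4);T[:3,:3]=R.from_rotvec(s['tool_rot']).as_matrix();T[:3,3]=s['tool_pos'];return T@c['mount']
E
python3 - <<'E'
from h import *
np.set_printoptions(precision=4,suppress=True)
t,s=viewer.calibration("top"),viewer.calibration("scene")
T=lambda u,v:ray(t,(270+(u-1.4)/3.8,140+(v-1.4)/3.8)); S=lambda u,v:ray(s,(250+(u-399-1.4)/3.8,235+(v-1.4)/3.8))
for n,a,b in[("cap",(202,185),(567,84)),("rearL(+y)",(176,424),(667,58)),("rearR",(224,424),(617,48)),("screwFL",(134,343),(687,160)),("screwBL",(131,100),(609,404)),("screwBR",(257,100),(460,370)),("spareRL",(12,373),(0,0))]:
    print(n,tri(T(*a),S(*b)) if b[0] else atz(T(*a),.004))
print("top-only z=.022 screws",[atz(T(*p),.024)[:2] for p in[(134,343),(263,341),(131,100),(257,100)]])
print("cap z=.18",atz(T(202,185),.18),atz(S(567,84),.18))
print("rear z=.044",[atz(T(*p),.044) for p in[(176,424),(224,424)]],[atz(S(*p),.044) for p in[(667,58),(617,48)]])
M=R.from_rotvec(state()['tool_rot']).as_matrix();print(M)
E
```

```text
cap (array([ 0.6201, -0.0088,  0.1764]), np.float64(0.00017228078408553396))
rearL(+y) (array([0.4903, 0.0049, 0.0425]), np.float64(0.0004129962838841816))
rearR (array([ 0.4902, -0.0255,  0.0417]), np.float64(0.00020342510340103822))
screwFL (array([0.5442, 0.0317, 0.0239]), np.float64(0.0005026984725685418))
screwBL (array([0.7044, 0.0332, 0.023 ]), np.float64(0.00036293959376156303))
screwBR (array([ 0.7046, -0.0493,  0.0206]), np.float64(9.502666554489037e-05))
spareRL [0.5265 0.1127 0.004 ]
top-only z=.022 screws [array([0.544 , 0.0321]), array([ 0.545 , -0.0516]), array([0.704 , 0.0336]), array([ 0.7038, -0.049 ])]
cap z=.18 [ 0.6195 -0.0089  0.18  ] [ 0.6226 -0.0077  0.18  ]
rear z=.044 [array([0.4902, 0.0053, 0.044 ]), array([ 0.49  , -0.0252,  0.044 ])] [array([0.4915, 0.0049, 0.044 ]), array([ 0.492 , -0.0251,  0.044 ])]
[[ 0.9732  0.2298 -0.0003]
 [ 0.2298 -0.9732  0.0019]
 [ 0.0001 -0.0019 -1.    ]]
```

```bash
python3 - <<'E'
from h import *
np.set_printoptions(precision=3,suppress=True)
t,s=viewer.calibration("top"),viewer.calibration("scene")
print("lampbase",atz(ray(t,(578,372)),0.01),atz(ray(s,(125,131)),0.01))
print("shade",tri(ray(t,(604,355)),ray(s,(110,52))), "knob",tri(ray(t,(630,357)),ray(s,(89,18))))
print("box",atz(ray(t,(475,254)),.09),"tumbler",atz(ray(t,(468,184)),.05))
im=viewer.get_image("top"); im2=viewer.get_image("wrist")
out=np.zeros((480,800,3),np.uint8); out[:, :480]=cv2.resize(im[300:480,460:640],(480,480)); out[:240,480:]=cv2.resize(im2,(320,240))
out[240:,480:]=cv2.resize(viewer.get_image("scene")[0:180,20:260],(320,240))
cv2.imwrite("pics/lamp.png",out[:,:,::-1])
E
```

```text
lampbase [ 0.193 -0.636  0.01 ] [ 0.204 -0.636  0.01 ]
shade (array([ 0.279, -0.533,  0.314]), np.float64(0.0029246231227880097)) knob (array([ 0.29 , -0.539,  0.397]), np.float64(0.010338107287928779))
box [ 0.479 -0.366  0.09 ] tumbler [ 0.652 -0.366  0.05 ]
```

View pics/lamp.png

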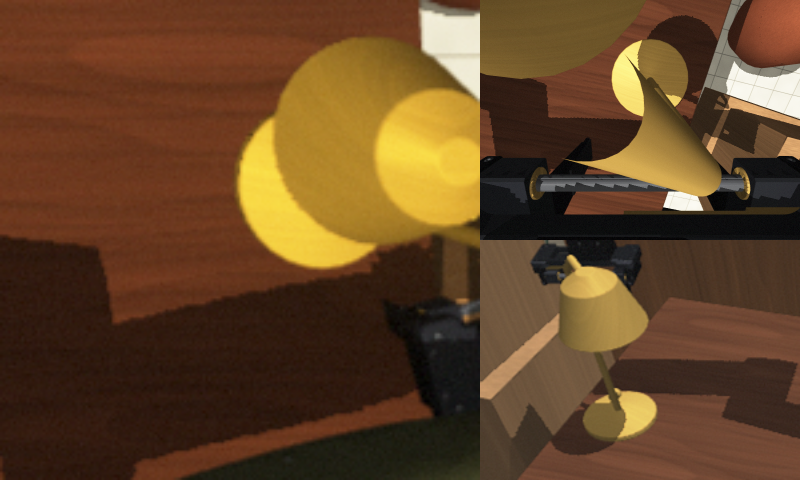

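Pictures: the lamp base is at about (0.20,-0.636) and its shade at (0.28,-0.53), z 0.2 to 0.4, right beside the gripper. I will back away from it towards -x first, then swing round inside it.

```bash
python3 -m jog '[[-0.05,-0.012,0,0,0,0],[-0.097,-0.023,0,0,0,0],[-0.097,-0.023,0,0,0,0]]' 0 20
```

```text
time: 0.62
tool_pos: [0.0469, -0.6325, 0.1908]
tool_rot: [-3.121, -0.357, 0.001]
wrist_force: [0.2, 0.2, -0.0]
gripper_width: 0.742
finger_force: 0.0
```

```bash
python3 -m jog '[[0.014,-0.055,0,0,0,0],[0.028,-0.11,0,0,0,0],[0.042,-0.165,0,0,0,0],[0.056,-0.22,0,0,0,0],[0.07,-0.274,0,0,0,0],[0.12,-0.28,0,0,0,0],[0.17,-0.285,0,0,0,0],[0.22,-0.29,0,0,0,0],[0.28,-0.296,0,0,0,0],[0.28,-0.296,0,0,0,0]]'
```

```text
time: 1.88
tool_pos: [0.2577, -0.2775, 0.1911]
tool_rot: [-3.118, -0.378, -0.001]
wrist_force: [-0.5, 0.3, 0.2]
gripper_width: 0.001
finger_force: 0.0
```

```bash
python3 -m jog '[[0.04,-0.037,0,0,0,0.04],[0.08,-0.073,0,0,0,0.08],[0.12,-0.11,0,0,0,0.115],[0.16,-0.146,0,0,0,0.155],[0.2,-0.183,0,0,0,0.19],[0.239,-0.218,0.03,0,0,0.229],[0.239,-0.218,0.06,0,0,0.229],[0.239,-0.218,0.06,0,0,0.229]]'; python3 - <<'E'
from h import *
np.set_printoptions(precision=4,suppress=True)
s=state();im=viewer.get_image("wrist");c=viewer.calibration("wrist");E=wristE(s,c)
print(s['time'],s['tool_pos'],s['tool_rot'])
cv2.imwrite("pics/w1.png",im[:,:,::-1]);np.save("E1.npy",E)
iE=np.linalg.inv(E)
for p in [(.4905,.005,.044),(.4905,-.0253,.044),(.62,-.0088,.18)]:
    q=(iE@[*p,1])[:3];print(c['fx']*q[0]/q[2]+c['cx'],c['fy']*q[1]/q[2]+c['cy'])
E
```

```text
time: 2.88
tool_pos: [0.4345, -0.0126, 0.1283]
tool_rot: [-3.141, -0.005, 0.01]
wrist_force: [-0.8, 0.4, 0.1]
gripper_width: 0.01
finger_force: 0.0
2.875 [ 0.4345 -0.0126  0.1283] [-3.1408 -0.0052  0.0095]
294.6648235905628 158.66894542538503
336.4623855645276 158.82804443181982
305.841759485066 -266.38062078288397
```

View pics/w1.png

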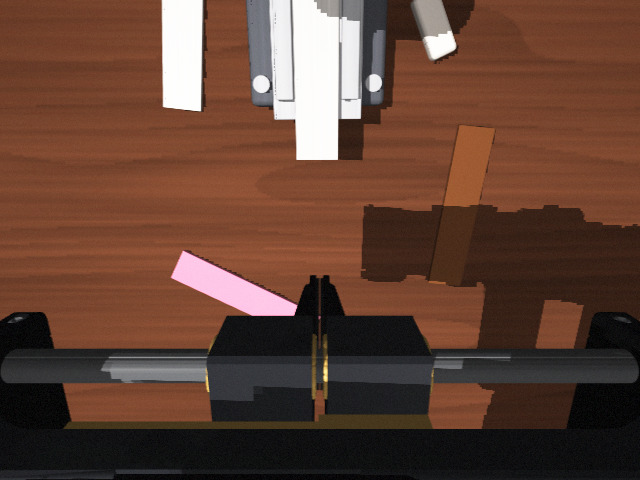

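The wrist view agrees with the estimate: rear corners at (296,159) and (338,159), predicted (295,159) and (336,159). So the blank's rear is at x≈0.4905, y≈-0.011. I go down behind it and approach.

```bash
python3 -m jog '[[0,-0.001,0.05,0,0,0],[0,-0.001,0.092,0,0,0],[0,-0.001,0.092,0,0,0],[0.02,-0.001,0.092,0,0,0],[0.035,-0.001,0.092,0,0,0],[0.04,-0.001,0.092,0,0,0],[0.042,-0.001,0.092,0,0,0],[0.044,-0.001,0.092,0,0,0]]'; python3 -m jog '[[0.001,0,0,0,0,0],[0.002,0,0,0,0,0],[0.003,0,0,0,0,0],[0.004,0,0,0,0,0],[0.005,0,0,0,0,0],[0.006,0,0,0,0,0]]'
```

```text
time: 3.92
tool_pos: [0.4804, -0.0119, 0.039]
tool_rot: [-3.142, -0.004, 0.0]
wrist_force: [-0.1, -0.1, -1.1]
gripper_width: 0.005
finger_force: 0.0
time: 4.68
tool_pos: [0.4867, -0.0119, 0.0389]
tool_rot: [-3.142, -0.004, 0.0]
wrist_force: [-0.4, 0.5, -0.1]
gripper_width: 0.004
finger_force: 0.0
```

```bash
python3 -m jog '[[0.001,0,0,0,0,0],[0.002,0,0,0,0,0],[0.003,0,0,0,0,0],[0.004,0,0,0,0,0],[0.005,0,0,0,0,0],[0.006,0,0,0,0,0]]'; python3 - <<'E'
from h import *
s=state();im=viewer.get_image("wrist");cv2.imwrite("pics/w2.png",cv2.resize(im[0:340,200:440],(0,0),fx=1.7,fy=1.7)[:,:,::-1]);print(s['tool_pos'],s['wrist_force'])
E
```

```text
time: 5.42
tool_pos: [0.4927, -0.0119, 0.0389]
tool_rot: [-3.142, -0.004, 0.0]
wrist_force: [-0.0, 0.0, -0.2]
gripper_width: 0.002
finger_force: 0.0
[ 0.49270367 -0.01185746  0.03894538] [-0.00329509  0.00143612 -0.20734568]
```

View pics/w2.png

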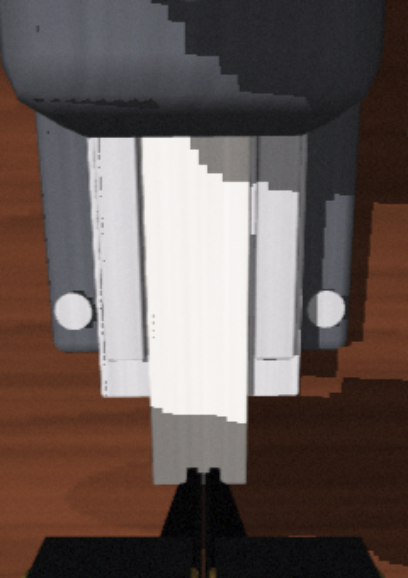

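The picture shows the blank's rear edge at row ≈285 and the dark fingertips at row ≈275. I will convert these to positions.

```bash
python3 - <<'E'
from h import *
np.set_printoptions(precision=4,suppress=True)
s=state();c=viewer.calibration("wrist");E=wristE(s,c)
P=lambda u,v:ray(c,(200+u/1.7,v/1.7),E)
print("rear",atz(P(153,485),.044),atz(P(246,483),.044),"bedfront",atz(P(102,396),.040),atz(P(298,394),.040))
print("notch at z",[ (z,atz(P(205,468),z)) for z in(.028,.044)])
print("screws",atz(P(74,311),.024),atz(P(326,308),.024))
print("scene rear etc")
E
```

```text
rear [0.4895 0.0036 0.044 ] [ 0.4903 -0.0263  0.044 ] bedfront [0.5181 0.0193 0.04  ] [ 0.5189 -0.0422  0.04  ]
notch at z [(0.028, array([ 0.4888, -0.0132,  0.028 ])), (0.044, array([ 0.4955, -0.0131,  0.044 ]))]
screws [0.5423 0.0299 0.024 ] [ 0.5435 -0.0524  0.024 ]
scene rear etc
```

```bash
python3 - <<'E'
from h import *
w=viewer.get_image("wrist");s=viewer.get_image("scene");t=viewer.get_image("top")
f=lambda i:cv2.resize(i,(390,290),interpolation=cv2.INTER_CUBIC)
o=np.vstack([np.hstack([f(w[250:325,270:370]),f(s[200:290,260:381])]),np.hstack([f(t[215:290,270:370]),f(s[225:270,285:345])])])
cv2.imwrite("pics/z3.png",o[:,:,::-1])
E
```

```text
(no output)
```

View pics/z3.png

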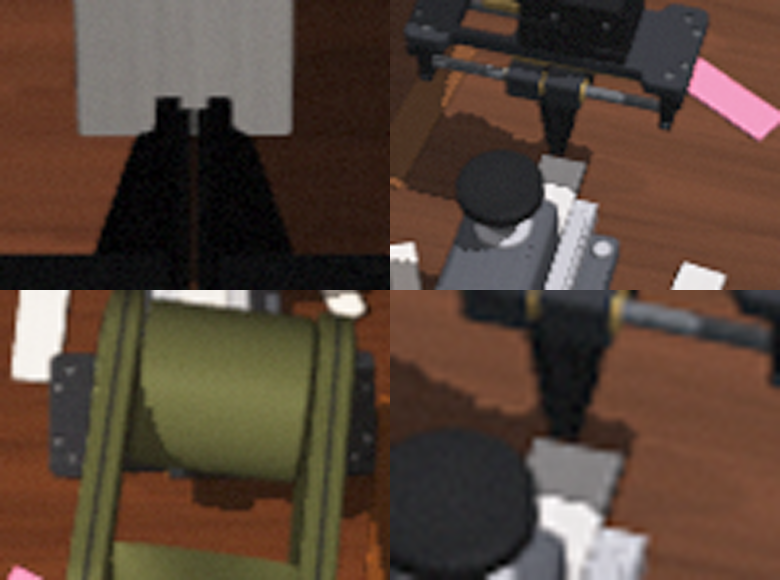

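```bash
python3 - <<'E'
from h import *
np.set_printoptions(precision=4,suppress=True)
s=state();c=viewer.calibration("wrist");E=wristE(s,c);sc=viewer.calibration("scene")
print(tri(ray(c,(319.7,275),E),ray(sc,(312.4,247.3))))
iS=np.linalg.inv(sc['extrinsics'])
for p in [(.4927,-.0119,.028),(.4827,-.0119,.028),(.5027,-.0119,.028),(.4927,-.0119,.044),(.5027,-.0119,.063),(.4905,.004,.044),(.4905,-.026,.044)]:
    q=(iS@[*p,1])[:3];u=sc['fx']*q[0]/q[2]+sc['cx'],sc['fy']*q[1]/q[2]+sc['cy'];print(p,np.array(u),'crop',390+(u[0]-285)*6.5,290+(u[1]-225)*6.44)
w=np.array(E);c1=np.load("E1.npy")
for E_,pts in((c1,[(317,159),(317,118.5)]),(E,[(317,285),(317,232.5)])):
    print([atz(ray(c,p,E_),z)[0] for p,z in zip(pts,(.044,.040))])
E
```

```text
(array([ 0.5   , -0.0114,  0.0572]), np.float64(0.0014262816265505373))
(0.4927, -0.0119, 0.028) [312.8276 253.2028] crop 570.8794897722792 471.6260227332486
(0.4827, -0.0119, 0.028) [314.0736 249.7844] crop 578.978416117074 449.61185313478404
(0.5027, -0.0119, 0.028) [311.5693 256.655 ] crop 562.7003119248866 493.8583286763961
(0.4927, -0.0119, 0.044) [312.6688 248.7312] crop 569.8469123493827 442.8290998821002
(0.5027, -0.0119, 0.063) [311.1871 246.7817] crop 560.2164622127648 430.2741120722044
(0.4905, 0.004, 0.044) [319.9081 249.4562] crop 616.9024723657088 447.4982383751623
(0.4905, -0.026, 0.044) [306.8011 246.6644] crop 531.7068338492336 429.51881934870585
[np.float64(0.4903245606113471), np.float64(0.5183418699502675)]
[np.float64(0.48959106475930536), np.float64(0.518242685829199)]
```

The blank has not moved, and both views put the fingertips over its rear end (z≈0.057), higher than the reported TCP suggests. I will back off, go lower while watching the force, and push again.

```bash
python3 -m jog '[[-0.015,0,0,0,0,0],[-0.028,0,0,0,0,0],[-0.028,0,0,0,0,0],[-0.028,0,0.008,0,0,0],[-0.028,0,0.014,0,0,0],[-0.028,0,0.018,0,0,0],[-0.028,0,0.021,0,0,0],[-0.028,0,0.023,0,0,0],[-0.028,0,0.023,0,0,0]]'; python3 - <<'E'
from h import *
np.set_printoptions(precision=4,suppress=True)
s=state();w=viewer.get_image("wrist");sc=viewer.get_image("scene")
print(s['tool_pos'])
f=lambda i:cv2.resize(i,(390,290),interpolation=cv2.INTER_CUBIC)
cv2.imwrite("pics/z4.png",np.hstack([f(w[225:325,250:384]),f(sc[215:270,285:359])])[:,:,::-1])
E
```

```text
time: 6.75
tool_pos: [0.4646, -0.0119, 0.0158]
tool_rot: [-3.142, -0.004, 0.0]
wrist_force: [-0.2, -0.3, -1.3]
gripper_width: 0.004
finger_force: 0.0
[ 0.4646 -0.0119  0.0158]
```

View pics/z4.png

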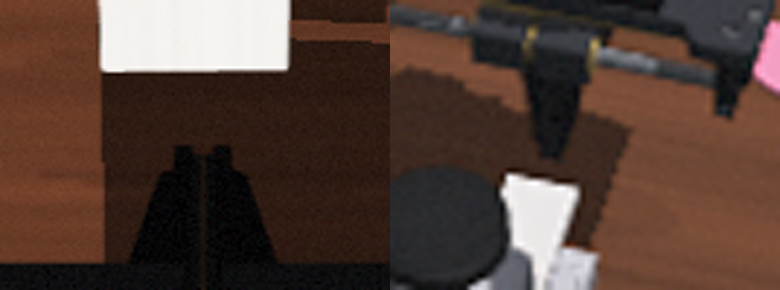

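Left: wrist view with the tips at about (319.4,276.5). Right: scene view with the tips at about (315.4,244.8), clear of the blank. I triangulate the tip.

```bash
python3 - <<'E'
from h import *
np.set_printoptions(precision=4,suppress=True)
s=state();c=viewer.calibration("wrist");E=wristE(s,c);sc=viewer.calibration("scene")
print(tri(ray(c,(319.4,276),E),ray(sc,(315.4,244.6))), atz(ray(c,(319,225+70*100/290),E),.044))
iS=np.linalg.inv(sc['extrinsics'])
for p in [(.4646,-.0119,.005),(.4746,-.0119,.005),(.4606,-.0119,.005),(.4696,-.0119,.0158),(.4714,-.0119,.032)]:
    q=(iS@[*p,1])[:3];u=sc['fx']*q[0]/q[2]+sc['cx'],sc['fy']*q[1]/q[2]+sc['cy'];print(p,np.array(u))
E
```

```text
(array([ 0.4718, -0.0122,  0.033 ]), np.float64(0.0003832973883714401)) [ 0.4901 -0.0123  0.044 ]
(0.4646, -0.0119, 0.005) [316.4688 250.0036]
(0.4746, -0.0119, 0.005) [315.2629 253.3447]
(0.4606, -0.0119, 0.005) [316.948  248.6761]
(0.4696, -0.0119, 0.0158) [315.7835 248.728 ]
(0.4714, -0.0119, 0.032) [315.4345 244.8459]
```

Both views put the real tips about 17 mm above the reported TCP height, so they are now at z≈0.033. I lower a little more, carefully.

```bash
python3 -m jog '[[0,0,0.001,0,0,0],[0,0,0.002,0,0,0],[0,0,0.003,0,0,0],[0,0,0.004,0,0,0],[0,0,0.004,0,0,0]]'; python3 -m jog '[[0,0,0.001,0,0,0],[0,0,0.002,0,0,0],[0,0,0.002,0,0,0]]'
```

```text
time: 7.48
tool_pos: [0.4645, -0.0119, 0.0118]
tool_rot: [-3.142, -0.004, 0.0]
wrist_force: [-0.3, 0.8, 0.1]
gripper_width: 0.007
finger_force: 0.0
time: 7.85
tool_pos: [0.4645, -0.0119, 0.0098]
tool_rot: [-3.142, -0.004, 0.0]
wrist_force: [-0.4, -0.2, 0.5]
gripper_width: 0.005
finger_force: 0.0
```

```bash
python3 -m jog '[[0,0,0.001,0,0,0],[0,0,0.002,0,0,0],[0,0,0.003,0,0,0],[0,0,0.003,0,0,0]]'; python3 -m jog '[[0.005,0,0,0,0,0],[0.01,0,0,0,0,0],[0.012,0,0,0,0,0],[0.014,0,0,0,0,0],[0.015,0,0,0,0,0],[0.016,0,0,0,0,0],[0.017,0,0,0,0,0],[0.018,0,0,0,0,0],[0.019,0,0,0,0,0],[0.02,0,0,0,0,0]]'
```

```text
time: 8.35
tool_pos: [0.4645, -0.0119, 0.0068]
tool_rot: [-3.142, -0.004, 0.0]
wrist_force: [0.0, -0.3, 0.2]
gripper_width: 0.008
finger_force: 0.0
time: 9.6
tool_pos: [0.4847, -0.0119, 0.007]
tool_rot: [-3.142, -0.004, -0.0]
wrist_force: [-0.5, 0.2, -1.1]
gripper_width: 0.006
finger_force: 0.1
```

No desk contact at TCP z 0.007, so the tips are indeed shorter. I check numerically whether the blank is moving.

```bash
cat >> h.py <<'E'
def edges():
    s=state();c=viewer.calibration("wrist");E=wristE(s,c);g=cv2.cvtColor(viewer.get_image("wrist"),cv2.COLOR_RGB2GRAY).astype(float)
    iE=np.linalg.inv(E)
    def find(y,z,lo,hi):
        xs=np.arange(lo,hi,.0002);v=[]
        for x in xs:
            q=(iE@[x,y,z,1])[:3];u=[c['fx']*q[0]/q[2]+c['cx'],c['fy']*q[1]/q[2]+c['cy']]
            v.append(cv2.getRectSubPix(g.astype(np.float32),(5,1),u).mean())
        d=np.array(v)[15:]-np.array(v)[:-15];i=np.argmax(d);return round(xs[i+7],4),round(d[i])
    r=[find(y,.044,.478,.515) for y in(-.001,-.022)]; b=[find(y,.040,.505,.53) for y in(.0125,-.0365)]
    print("rear",r,"bedfront",b,"press x of rear",np.mean([a[0] for a in r])-np.mean([a[0] for a in b])-.1,s['tool_pos'],s['wrist_force'])
E
python3 -c "
from h import *
edges()"
```

```text
rear [(np.float64(0.507), 118), (np.float64(0.5076), 115)] bedfront [(np.float64(0.5186), 152), (np.float64(0.5182), 186)] press x of rear -0.1110999999999999 [ 0.48471032 -0.01187845  0.00695521] [-0.47305643  0.16670745 -1.05391578]
```

```bash
sed -i 's/i=np.argmax(d);return round(xs\[i+7\],4),round(d\[i\])/from scipy.signal import find_peaks as fp; P=fp(d,height=25,distance=15)[0]; return [(float(round(xs[i+7],4)),int(d[i])) for i in P]/; s/,"press x of rear".*s\[.tool_pos/,s["tool_pos/; s/tool_pos.\],s\[/tool_pos"],s[/' h.py; tail -3 h.py; python3 -c "
from h import *
edges()"
```

```text
d=np.array(v)[15:]-np.array(v)[:-15];from scipy.signal import find_peaks as fp; P=fp(d,height=25,distance=15)[0]; return [(float(round(xs[i+7],4)),int(d[i])) for i in P]
    r=[find(y,.044,.478,.515) for y in(-.001,-.022)]; b=[find(y,.040,.505,.53) for y in(.0125,-.0365)]
    print("rear",r,"bedfront",b,s["tool_pos"],s['wrist_force'])
rear [[(0.4946, 95), (0.508, 116)], [(0.496, 98), (0.5066, 114)]] bedfront [[(0.5188, 152)], [(0.519, 186)]] [ 0.48481627 -0.01191348  0.00699383] [-1.36851612 -0.79315625 -0.33779763]
```

The blank is moving: its rear is at 0.4955, and home is about 0.5088, where the TCP would be near 0.498. I continue, finer near the end.

```bash
python3 -m jog '[[0.001,0,0,0,0,0],[0.0025,0,0,0,0,0],[0.004,0,0,0,0,0],[0.0055,0,0,0,0,0],[0.007,0,0,0,0,0],[0.008,0,0,0,0,0],[0.009,0,0,0,0,0],[0.01,0,0,0,0,0],[0.0105,0,0,0,0,0],[0.011,0,0,0,0,0]]'; python3 -c "
from h import *
edges()"
```

```text
time: 10.95
tool_pos: [0.4956, -0.0119, 0.0069]
tool_rot: [3.142, 0.004, -0.0]
wrist_force: [-0.9, -0.5, 0.5]
gripper_width: 0.007
finger_force: 0.2
rear [[(0.5058, 94)], [(0.5058, 99)]] bedfront [[(0.5188, 146)], [(0.5184, 74), (0.5222, 114)]] [ 0.49564239 -0.01186124  0.00694548] [-0.87810362 -0.49664685  0.46055538]
```

```bash
python3 -m jog '[[0.0005,0,0,0,0,0],[0.001,0,0,0,0,0],[0.0015,0,0,0,0,0],[0.0018,0,0,0,0,0],[0.0018,0,0,0,0,0]]';  python3 -m jog '[[0.0003,0,0,0,0,0],[0.0006,0,0,0,0,0],[0.0006,0,0,0,0,0]]';python3 -m jog '[[0.0003,0,0,0,0,0],[0.0006,0,0,0,0,0],[0.0006,0,0,0,0,0]]'
```

```text
time: 11.62
tool_pos: [0.4972, -0.0119, 0.0069]
tool_rot: [-3.142, -0.004, 0.001]
wrist_force: [-1.4, -0.1, 0.8]
gripper_width: 0.006
finger_force: 1.0
time: 12.0
tool_pos: [0.4972, -0.0119, 0.0069]
tool_rot: [-3.142, -0.005, 0.003]
wrist_force: [-5.7, 0.2, 4.1]
gripper_width: 0.008
finger_force: 2.7
time: 12.38
tool_pos: [0.4972, -0.0118, 0.0068]
tool_rot: [-3.142, -0.005, 0.006]
wrist_force: [-7.3, -1.3, 5.2]
gripper_width: 0.008
finger_force: 3.6
```

It has stalled at 0.4972 with the force rising to 7 N, so the blank is home. I back off, rise and go over the cap.

```bash
python3 -m jog '[[-0.004,0,0,0,0,0],[-0.015,0,0,0,0,0],[-0.015,0,0,0,0,0]]'; python3 -c "
from h import *
edges()"; python3 -m jog '[[0,0,-0.05,0,0,0],[0,0,-0.11,0,0,0],[0,0,-0.17,0,0,0],[0,0,-0.2,0,0,0],[0.04,-0.001,-0.2,0,0,0],[0.09,-0.002,-0.2,0,0,0],[0.13,-0.003,-0.2,0,0,0],[0.1365,-0.003,-0.2,0,0,0],[0.1365,-0.003,-0.2,0,0,0],[0.1365,-0.003,-0.2,0,0,0]]'; python3 - <<'E'
from h import *
sc=viewer.get_image("scene")
cv2.imwrite("pics/s5.png",cv2.resize(sc[185:305,235:355],(600,600),interpolation=cv2.INTER_CUBIC)[:,:,::-1]); print(state()['tool_pos'])
E
```

```text
time: 12.75
tool_pos: [0.4829, -0.0118, 0.0067]
tool_rot: [-3.141, -0.004, -0.0]
wrist_force: [0.5, 0.7, 0.9]
gripper_width: 0.005
finger_force: 0.0
rear [[(0.5072, 210)], [(0.509, 212)]] bedfront [[(0.518, 151)], [(0.5126, 36), (0.5184, 187)]] [ 0.48288859 -0.01181579  0.00670607] [0.51065737 0.65149795 0.94273563]
time: 14.05
tool_pos: [0.6193, -0.0085, 0.2071]
tool_rot: [3.142, 0.004, -0.0]
wrist_force: [0.6, 0.4, 0.2]
gripper_width: 0.005
finger_force: 0.0
[ 0.61933832 -0.00849242  0.20726057]
```

View pics/s5.png

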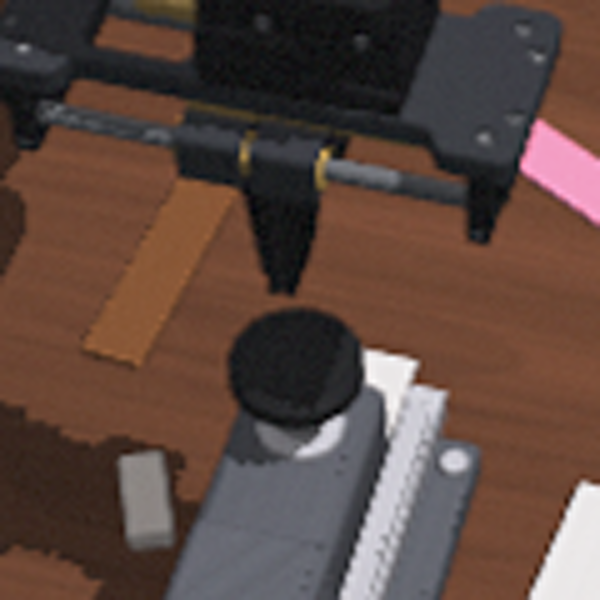

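The blank's rear now sits at bed edge −0.010, as expected for home. The picture shows the tips at (283,293) in the crop, above the cap centred at about (297,365). I go down to about 10 mm above the cap, then slowly.

```bash
python3 -m jog '[[0,0,0.01,0,0,0],[0,0,0.02,0,0,0],[0,0,0.027,0,0,0],[0,0,0.031,0,0,0],[0,0,0.033,0,0,0],[0,0,0.034,0,0,0],[0,0,0.035,0,0,0],[0,0,0.036,0,0,0]]'; for i in 1; do :; done; python3 -m jog '[[0,0,0.001,0,0,0],[0,0,0.002,0,0,0],[0,0,0.003,0,0,0],[0,0,0.004,0,0,0],[0,0,0.005,0,0,0]]'; python3 -m jog '[[0,0,0.001,0,0,0],[0,0,0.002,0,0,0],[0,0,0.003,0,0,0],[0,0,0.004,0,0,0],[0,0,0.005,0,0,0]]'
```

```text
time: 15.1
tool_pos: [0.6203, -0.0085, 0.1712]
tool_rot: [3.142, 0.004, 0.001]
wrist_force: [0.2, -0.0, -0.1]
gripper_width: 0.002
finger_force: 0.0
time: 15.72
tool_pos: [0.6201, -0.0085, 0.1659]
tool_rot: [3.142, 0.004, -0.0]
wrist_force: [0.5, 0.6, 0.5]
gripper_width: 0.008
finger_force: 0.0
time: 16.35
tool_pos: [0.6201, -0.0085, 0.1609]
tool_rot: [3.142, 0.004, -0.0]
wrist_force: [0.3, 0.3, -0.0]
gripper_width: 0.005
finger_force: 0.0
```

```bash
python3 -m jog '[[0,0,0.001,0,0,0],[0,0,0.002,0,0,0],[0,0,0.003,0,0,0],[0,0,0.004,0,0,0]]'; python3 -m jog '[[0,0,0.001,0,0,0],[0,0,0.002,0,0,0],[0,0,0.003,0,0,0],[0,0,0.004,0,0,0]]'
```

```text
time: 16.85
tool_pos: [0.6201, -0.0085, 0.1569]
tool_rot: [3.142, 0.004, -0.0]
wrist_force: [0.3, -1.2, -0.6]
gripper_width: 0.006
finger_force: 0.0
time: 17.35
tool_pos: [0.6202, -0.0085, 0.1531]
tool_rot: [3.142, 0.004, 0.0]
wrist_force: [-1.7, 0.5, 1.6]
gripper_width: 0.006
finger_force: 1.2
```

```bash
for i in 1; do python3 -m jog '[[0,0,0.001,0,0,0],[0,0,0.002,0,0,0],[0,0,0.003,0,0,0],[0,0,0.004,0,0,0]]'; python3 -m jog '[[0,0,0.001,0,0,0],[0,0,0.002,0,0,0]]'; done
```

```text
time: 17.85
tool_pos: [0.6202, -0.0085, 0.149]
tool_rot: [3.142, 0.004, 0.0]
wrist_force: [-1.6, -0.1, 2.7]
gripper_width: 0.006
finger_force: 1.4
time: 18.1
tool_pos: [0.6201, -0.0085, 0.1469]
tool_rot: [-3.142, -0.004, -0.0]
wrist_force: [-2.1, 0.5, 2.8]
gripper_width: 0.006
finger_force: 1.5
```

```bash
python3 -m jog '[[0,0,0.001,0,0,0],[0,0,0.002,0,0,0]]' | grep -E 'pos|wrist'; python3 -m jog '[[0,0,0.001,0,0,0],[0,0,0.002,0,0,0]]' | grep -E 'pos|wrist'
```

```text
tool_pos: [0.6202, -0.0085, 0.145]
wrist_force: [-1.3, 0.2, 2.9]
tool_pos: [0.6202, -0.0085, 0.143]
wrist_force: [-1.7, -0.8, 3.8]
```

```bash
python3 -m jog '[[0,0,0.001,0,0,0],[0,0,0.002,0,0,0]]' | grep -E 'pos|wrist'
```

```text
tool_pos: [0.6202, -0.0085, 0.141]
wrist_force: [-1.5, -0.0, 3.3]
```

```bash
python3 -m jog '[[0,0,0.001,0,0,0],[0,0,0.002,0,0,0]]' | grep -E 'pos|wrist'; python3 -m jog '[[0,0,0.001,0,0,0],[0,0,0.002,0,0,0]]' | grep -E 'pos|wrist'
```

```text
tool_pos: [0.6201, -0.0085, 0.1389]
wrist_force: [-1.2, -0.2, 3.7]
tool_pos: [0.6202, -0.0085, 0.1381]
wrist_force: [-3.6, -0.6, 9.3]
```

The first stop is passed (9.3 N), with about 3 mm of stiffer travel left. Smaller steps from here.

```bash
python3 -m jog '[[0,0,0.0005,0,0,0],[0,0,0.001,0,0,0],[0,0,0.0015,0,0,0],[0,0,0.0015,0,0,0]]' | grep -E 'pos|wrist'
```

```text
tool_pos: [0.6202, -0.0085, 0.1372]
wrist_force: [-5.0, 1.0, 10.4]
```

```bash
python3 -m jog '[[0,0,0.0005,0,0,0],[0,0,0.001,0,0,0],[0,0,0.001,0,0,0]]' | grep -E 'pos|wrist'
```

```text
tool_pos: [0.6203, -0.0085, 0.1365]
wrist_force: [-4.1, 0.7, 10.9]
```

```bash
python3 -m jog '[[0,0,0.0005,0,0,0],[0,0,0.001,0,0,0],[0,0,0.001,0,0,0]]' | grep -E 'pos|wrist'
```

```text
tool_pos: [0.6203, -0.0085, 0.1358]
wrist_force: [-7.0, 0.1, 11.9]
```

```bash
python3 -m jog '[[0,0,0.0005,0,0,0],[0,0,0.001,0,0,0],[0,0,0.001,0,0,0]]' | grep -E 'pos|wrist'
```

```text
tool_pos: [0.6203, -0.0085, 0.1351]
wrist_force: [-7.1, 0.3, 13.6]
```

```bash
python3 -m jog '[[0,0,0.0005,0,0,0],[0,0,0.0008,0,0,0],[0,0,0.0008,0,0,0]]' | grep -E 'pos|wrist'
```

```text
tool_pos: [0.6203, -0.0085, 0.1348]
wrist_force: [-8.0, 0.5, 14.8]
```

```bash
python3 -m jog '[[0,0,0.0005,0,0,0],[0,0,0.0005,0,0,0]]' | grep -E 'pos|wrist'
```

```text
tool_pos: [0.6203, -0.0085, 0.1348]
wrist_force: [-8.5, 0.7, 15.6]
```

```bash
python3 -m jog '[[0,0,0.0005,0,0,0],[0,0,0.001,0,0,0],[0,0,0.001,0,0,0]]' | grep -E 'pos|wrist'
```

```text
tool_pos: [0.6203, -0.0085, 0.1348]
wrist_force: [-10.9, 0.4, 20.2]
```

```bash
python3 -m jog '[[0,0,0.0004,0,0,0],[0,0,0.0004,0,0,0]]' | grep -E 'pos|wrist'
```

```text
tool_pos: [0.6204, -0.0086, 0.1348]
wrist_force: [-12.1, 1.5, 21.7]
```

At the second stop with about 20 N. I hold for a second.

```bash
python3 -m jog '[[0,0,0,0,0,0],[0,0,0,0,0,0],[0,0,0,0,0,0],[0,0,0,0,0,0]]' | grep -E 'time|pos|wrist'; python3 -m jog '[[0,0,0,0,0,0],[0,0,0,0,0,0],[0,0,0,0,0,0],[0,0,0,0,0,0],[0,0,0,0,0,0]]' | grep -E 'time|pos|wrist'
```

```text
time: 22.72
tool_pos: [0.6203, -0.0085, 0.1347]
wrist_force: [-11.2, 0.6, 21.6]
time: 23.35
tool_pos: [0.6204, -0.0085, 0.1348]
wrist_force: [-12.8, -0.3, 21.8]
```

Held. I let the plunger up gently and go clear.

```bash
python3 -m jog '[[0,0,-0.002,0,0,0],[0,0,-0.004,0,0,0],[0,0,-0.006,0,0,0],[0,0,-0.009,0,0,0],[0,0,-0.012,0,0,0],[0,0,-0.015,0,0,0],[0,0,-0.018,0,0,0],[0,0,-0.021,0,0,0],[0,0,-0.024,0,0,0],[0,0,-0.027,0,0,0]]' | grep -E 'pos|wrist'; python3 -m jog '[[0,0,-0.01,0,0,0],[0,0,-0.03,0,0,0],[0,0,-0.05,0,0,0],[-0.05,0,-0.05,0,0,0],[-0.1,0,-0.05,0,0,0],[-0.13,0,-0.05,0,0,0],[-0.13,0,-0.05,0,0,0],[-0.13,0,-0.05,0,0,0]]'| grep -E 'time|pos|wrist'; python3 - <<'E'
from h import *
edges()
w=viewer.get_image("wrist");sc=viewer.get_image("scene")
cv2.imwrite("pics/end.png",np.hstack([cv2.resize(w[:300,160:480],(400,375)),cv2.resize(sc[215:345,240:378],(400,375))])[:,:,::-1])
E
```

```text
tool_pos: [0.6202, -0.0085, 0.1568]
wrist_force: [-0.2, -0.4, 0.4]
time: 25.6
tool_pos: [0.4912, -0.009, 0.2081]
wrist_force: [0.2, -0.5, -0.0]
rear [[(0.5072, 162)], [(0.5072, 163)]] bedfront [[(0.5178, 154)], [(0.519, 206)]] [ 0.49122126 -0.00896335  0.20807859] [ 0.24276835 -0.45953356 -0.04534515]
```

View pics/end.png

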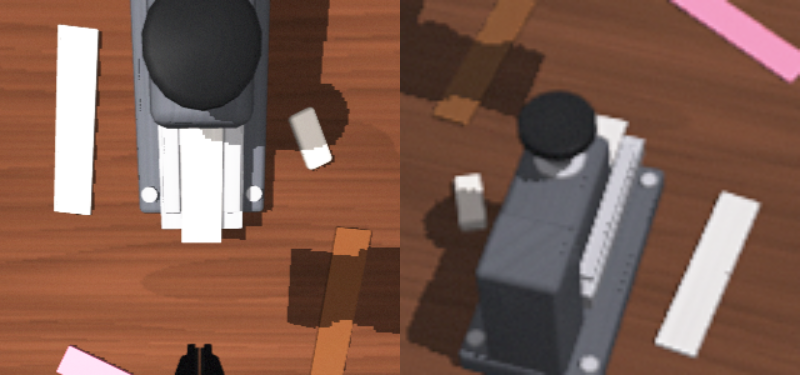

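The last picture shows the blank protruding about 10 to 11 mm past the bed (rear edge at about (201,242)). The cap is up, the spare and eraser are where they were, and the gripper is clear. I hand in.

```bash
python3 -c "
from cell import env
print(env.sign_off())"
```

```text
the job is handed in; nothing more can be done
None
```

The job is handed in, with no verdict returned: the blank was pushed until it stalled firmly at the back stop (about 7 N; camera edges put it within about 1 mm of home), the plunger was held at its second stop with about 20–22 N for over a second and is up again, and nothing else was seen to move.

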